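Load a glue tin into the sprung bench warmer

TASK

Stand the low wide tin upright in the middle of the sprung platform of the bench warmer, then push it down with the platform and hold it there until the side catch has slid in over the platform, and let go so that the tin stays down. Leave the tall tin of the same width standing where it is.

Things in the scene. Friction and masses are not known exactly. Their poses are not given: they have to be found in the camera images.
- tin: The low wide tin to load: upright closed steel cylinder with a plain paper band, 60 mm diameter, 60 mm high, flat lid, 300 g +-20 %. Origin: centre of its underside, z up. A tall tin (60 mm diameter, 105 mm high) and a small tin (40 mm diameter, 42 mm high) stand near it in any order, at least 35 mm clear.
- lift_top (a point): Centre of the top of the sprung aluminium platform (124 mm square, dark 70 mm ring), moving with it, z up. It fills the mouth of the grey warmer housing (160 mm square, fixed, yawed up to 23 deg), flush with its top 90 mm above the bench. Slides straight down to a stop 44 mm lower; the tin alone sinks it under 6 mm, pushing it down takes up to 10 N. Caught, it rests 36 mm down.
- catch (a joint): Slide of the spring-driven catch, a steel tongue with a black knob on the housing's far (+x) side. 0 m: out, tip against the platform's side; 0.012 m: fully in, over the platform's edge. It moves in by itself once the platform is 36 mm or more down, but slowly: hold the platform there for about half a second. It needs no touching.
- tall_tin: The tall tin that stays where it is: same steel and paper band, 60 mm diameter, 105 mm high, about 500 g. Origin at the centre of its underside, z up.
Not all that is in view belongs to the job. Leave any blue or brown look-alike of the tin alone.

How it is judged:
By the outcome, as a careful person would: the job done as asked, in the order asked, and still so for the second after the job is handed in, with the robot touching nothing.
It also fails if it takes over 48 s, if anything falls off the work surface, if the arm or the gripper's body presses on something with over 40 N, if the wrist force passes 120 N, or if a joint passes its speed limit or range.

ROBOT

A 6-joint arm with a two-finger parallel gripper is mounted at the origin on the work surface. World frame = base frame: x ahead of the robot, y to its left, z up, the work surface at z = 0. Lengths are in m, angles in rad, forces in N, time in s.
With the tool pointing down it reaches from about 0.3 to 0.775 m from the base axis. Payload 14.6 kg.
Tool frame: the origin (TCP) lies midway between the tips of the shut fingers; the grasp point (between the pads) lies 19 mm behind it; z points along the fingers, y is the direction in which the jaws open and shut (so a half turn about z gives the same grasp; the last joint's range is limited). The gripper opens to 94 mm and grips with 3 to 60 N. Pads are 16 mm wide; open, the fingers measure 119 mm over their backs; the gripper's body (75 mm by 177 mm) begins 78 mm behind the grasp point.
Start: joints at [-1.347, 0.3, 1.521, -0, 1.321, -0.067], TCP at [0.158, -0.527, 0.205] pointing down, gripper open.
Joint ranges: [-3.03, 3.03], [-0.79, 2.21], [0.23, 2.52], [-1.04, 4.18], [0, 3.07], [-2.55, 2.55]. Speed limits (rad/s): [2.22, 2.22, 2.57, 3.14, 3.14, 3.14].

INTERFACE

Orientations are given as [roll, pitch, yaw] about the fixed x, y, z axes, in that order (R = Rz(yaw) Ry(pitch) Rx(roll)).
In Python, from station import readout, imaging, job gives the robot as it stands.
- The arm moves only by the tool arm_command, never from a script. Its argument "increments" is a list of rows, each an object with "gripper": the opening, from 0 (shut) to 1 (fully open); "slide": the shift along the world's x, y, z in m, a list of three; "yaw": the turn about the world's z in rad. A call has 1 to 8 rows; each row is the pose to reach, as a shift and turn from the pose commanded when the call began; what a row does not reach only later rows make up. A row lasts 1/8 s, in which the tool goes at most 62.5 mm and 10.7 degrees, less where a joint would pass 70% of its speed; a pose out of reach is approached as far as the arm can. A call with a gripper value outside its range is refused whole. The fingers move at their own pace and stop on an object; "grip_force" is the grip in N (left out, the last holds). Time passes only in rows, so rows that repeat a pose let the fingers close. It gives the time, the measured TCP pose, the force and the opening at its end, in the units of the state.
- readout.get_obs(): the state, without advancing time (a new reading comes with each control period).
- imaging.camera(name): name is "side" or "top" or "wrist"; returns a dict with "color" (480x640x3 uint8, red, green, blue), "mtx" (3x3 intrinsics, pixels), "D" ([k1, k2, p1, p2, k3] as OpenCV has them; the pictures are not rectified), "rvec" (rotation vector, rad) and "tvec" (3), from world to camera coordinates, as OpenCV has them. Camera axes: x right, y down, z forward; pixel columns grow to the right and rows downward; lengths in m; the calibration is good to about 2 mm. A picture is of the moment at which its call begins. There is no depth.
- job.hand_in(): hands the job in, once; it reports no verdict.
The state is a dict: "time_s": time; "qpos": joint angles; "joint_vel": joint speeds; "tau": joint torques, N m; "ee_pos": TCP position; "eef_rot": TCP orientation; "force": force on the tool from outside, world axes, zero at the start; "moment": the same for the moment, N m; "grip_width": finger opening in m.
Only numpy, scipy, OpenCV 4.12 (cv2) and the standard library are available. Lean on these libraries where they do the work, as an engineer would, in place of code of your own. Each camera call takes 0.05 s, during which the arm holds its last target. There are 200 camera calls.

## Working session

There is one attempt and no reset: what is moved stays moved. The work goes in short steps, Python scripts to look and compute and a tool call to move; the robot and the scene stay as the last step left them, time stands still between calls to the robot, and variables do not carry over. Pictures are saved under pics/ and viewed, about 8 in all and at most 12, crops included, and the job is handed in when it is done.

Besides the shell and the picture viewer there is one more tool, called as name(argument=value, ...), one argument or row to a line, values as JSON. arm_command: Moves the arm, as the interface text tells. Its arguments: {"type":"object","properties":{"increments":{"type":"array","items":{"type":"object","properties":{"gripper":{"type":"number"},"slide":{"type":"array","items":{"type":"number"}},"yaw":{"type":"number"}}}},"grip_force":{"type":"number"}},"required":["increments"]}

```bash
mkdir -p pics; cat > h.py <<'E'
import cv2, numpy as np
from station import readout, imaging, job
def snap(n, f):
    c=imaging.camera(n); cv2.imwrite('pics/'+f, c['color'][:,:,::-1]); np.savez('pics/'+f+'.npz', **c); return c
def ray(c,uv,z):
    p=cv2.undistortPoints(np.array([[uv]],float),np.array(c['mtx']),np.array(c['D'])).ravel()
    R=cv2.Rodrigues(np.array(c['rvec'],float))[0]; t=np.array(c['tvec'],float).ravel()
    o=-R.T@t; d=R.T@np.array([p[0],p[1],1]); return o+d*(z-o[2])/d[2]
def proj(c,P): return cv2.projectPoints(np.array(P,float).reshape(-1,3),np.array(c['rvec'],float),np.array(c['tvec'],float),np.array(c['mtx']),np.array(c['D']))[0].reshape(-1,2)
E
python3 - <<'E'
from h import *
snap('top','top0.png'); snap('side','side0.png'); print(readout.get_obs())
E
```

```text
{'time_s': 0.1, 'qpos': array([-1.34657387e+00,  3.00416135e-01,  1.52148360e+00,  7.87145785e-06,
        1.32072000e+00, -6.65763520e-02]), 'joint_vel': array([-0.00023195, -0.00040941, -0.00105333,  0.00163674, -0.00015306,
       -0.00133369]), 'tau': array([ 1.25175768e-03, -5.32645404e+01, -3.53283691e+01,  7.09282723e-02,
        2.35116330e-02, -5.90768650e-05]), 'ee_pos': array([ 0.15765582, -0.52668348,  0.20495772]), 'eef_rot': array([-3.14056835e+00, -7.59365763e-05,  2.90796820e-01]), 'force': array([-0.19038212, -0.01307769,  0.08722746]), 'moment': array([ 0.00549728, -0.05121293,  0.04244668]), 'grip_width': 0.09429259860392752}
```

View pics/top0.png

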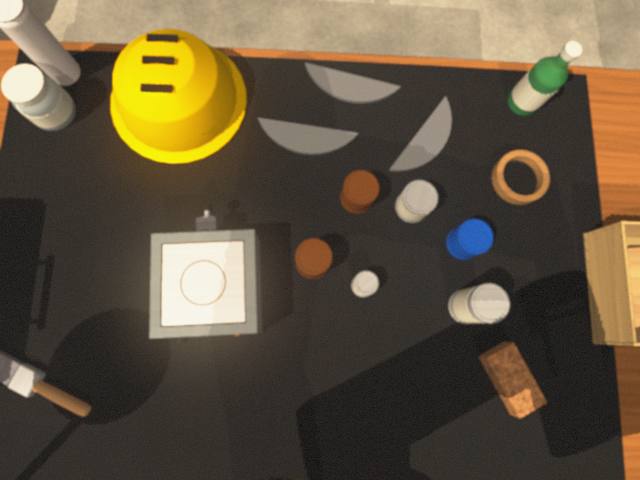

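View pics/side0.png

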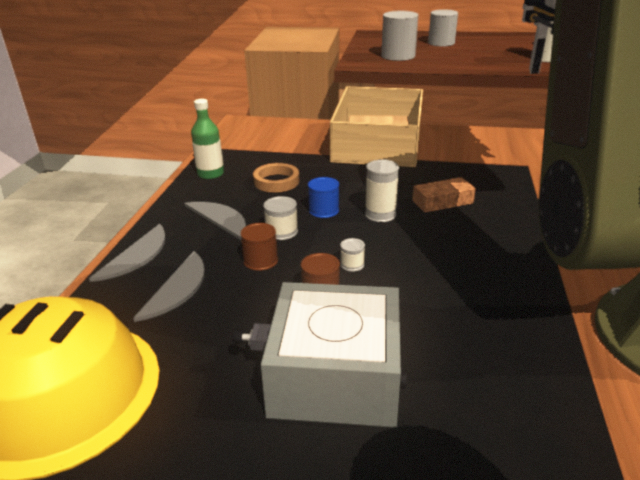

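The top view shows three pale tins. The one at (417,202) is low and wide, the one at (365,284) is small, and the one at (480,303) is tall. The look-alikes are brown at (360,190) and (313,258), and blue at (470,239). The tin to load is (417,202), which is (281,218) in the side view. I'll confirm it in a crop with the modelled outlines drawn over it. The platform ring is at (203,283).

```bash
python3 - <<'E'
from h import *
c=dict(np.load('pics/top0.png.npz')); s=dict(np.load('pics/side0.png.npz'))
a=np.linspace(0,2*np.pi,60)
def circ(p,r,z): return np.c_[p[0]+r*np.cos(a),p[1]+r*np.sin(a),0*a+z]
print('tin lid',t:=ray(c,(420,195),.06),'tall lid',ray(c,(489,302),.105),'small',ray(c,(366,282),.042))
L=ray(c,(203,283),.09); print('lift',L, 'side', ray(s,(335.5,323),.09),'side tin',ray(s,(281,207),.06))
cor=[ray(c,u,.09)[:2] for u in [(151,235),(254,231),(257,332),(150,338)]]
print('housing',cor,np.mean(cor,0))
pl=[ray(c,u,.09)[:2] for u in [(161,242),(244,240),(246,325),(162,327)]]; print('plat',np.mean(pl,0),[np.linalg.norm(pl[i]-pl[i-1]) for i in range(4)])
print('radial brown', ray(c,(360,185),.06), ray(c,(313,253),.06),'blue',ray(c,(475,235),.06))
im=c['color'][:,:,::-1].copy(); 
big=cv2.resize(im[150:350,140:540],None,fx=2,fy=2,interpolation=cv2.INTER_CUBIC)
def draw(b,cc,P,o): cv2.polylines(b,[np.int32((proj(cc,P)-o+.5)*2)],True,(0,0,255),1)
for z in(0,.06): draw(big,c,circ(t,.03,z),(140,150))
draw(big,c,circ(L,.035,.09),(140,150))
im=s['color'][:,:,::-1].copy(); b2=cv2.resize(im[150:350,140:540],None,fx=2,fy=2,interpolation=cv2.INTER_CUBIC)
for z in(0,.06): draw(b2,s,circ(t,.03,z),(140,150))
draw(b2,s,circ(L,.035,.09),(140,150))
cv2.imwrite('pics/ov.png',cv2.resize(np.vstack([big,b2]),(600,600)))
E
```

```text
tin lid [ 0.64301455 -0.19667008  0.06      ] tall lid [ 0.46217168 -0.28791106  0.105     ] small [ 0.49448376 -0.10773656  0.042     ]
lift [0.48043489 0.1499054  0.09      ] side [0.48204359 0.15185951 0.09      ] side tin [ 0.63561854 -0.18418073  0.06      ]
housing [array([0.55278966, 0.23605275]), array([0.56445784, 0.07639034]), array([0.40900589, 0.06385335]), array([0.39584341, 0.22277095])] [0.4805242  0.14976685]
plat [0.48080017 0.14949837] [np.float64(0.13035190843420974), np.float64(0.12855034784157315), np.float64(0.1310004317617917), np.float64(0.12562264306353704)]
radial brown [ 0.65672618 -0.09423489  0.06      ] [ 0.53752501 -0.01788055  0.06      ] blue [ 0.57667101 -0.28889505  0.06      ]
```

View pics/ov.png

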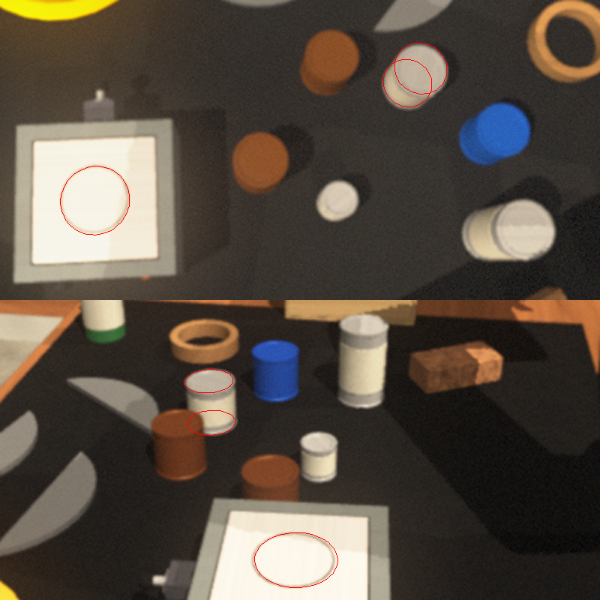

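The modelled outlines match in both views, so this is the low wide tin at about (0.643, -0.197). The lift centre is (0.481, 0.150) and the housing is yawed about 5°. I'm moving above the tin with the jaws at about -22°, clear of the brown and blue look-alikes.

arm_command(
  increments=[
    {"slide":[0.485,0.33,0],"yaw":0.89,"gripper":1},
    {"slide":[0.485,0.33,0],"yaw":0.89,"gripper":1},
    {"slide":[0.485,0.33,0],"yaw":0.89,"gripper":1},
    {"slide":[0.485,0.33,0],"yaw":0.89,"gripper":1},
    {"slide":[0.485,0.33,0],"yaw":0.89,"gripper":1},
    {"slide":[0.485,0.33,0],"yaw":0.89,"gripper":1},
    {"slide":[0.485,0.33,0],"yaw":0.89,"gripper":1},
    {"slide":[0.485,0.33,0],"yaw":0.89,"gripper":1},
  ],
  grip_force=30,
)

```text
time_s: 1.1
ee_pos: [0.5725, -0.2441, 0.2052]
eef_rot: [-3.141, 0.0, 1.181]
force: [-0.3, -1.1, -0.1]
grip_width: 0.0936
```

arm_command(
  increments=[
    {"slide":[0.0535,0.036,0]},
    {"slide":[0.0705,0.0475,-0.03]},
    {"slide":[0.0705,0.0475,-0.07]},
    {"slide":[0.0705,0.0475,-0.07]},
  ],
)

```text
invalid input
```

```bash
python3 - <<'E'
from h import *
c=snap('wrist','w1.png'); o=readout.get_obs(); print(o['ee_pos'],o['eef_rot'])
a=np.linspace(0,2*np.pi,60); im=c['color'][:,:,::-1].copy()
for z in(0,.06): cv2.polylines(im,[np.int32(proj(c,np.c_[.643+.03*np.cos(a),-.197+.03*np.sin(a),0*a+z]))],True,(0,0,255),1)
cv2.imwrite('pics/w1o.png',im)
E
```

```text
[ 0.57678329 -0.23958591  0.2045568 ] [-3.14137645e+00 -1.50631913e-03  1.18471144e+00]
```

View pics/w1o.png

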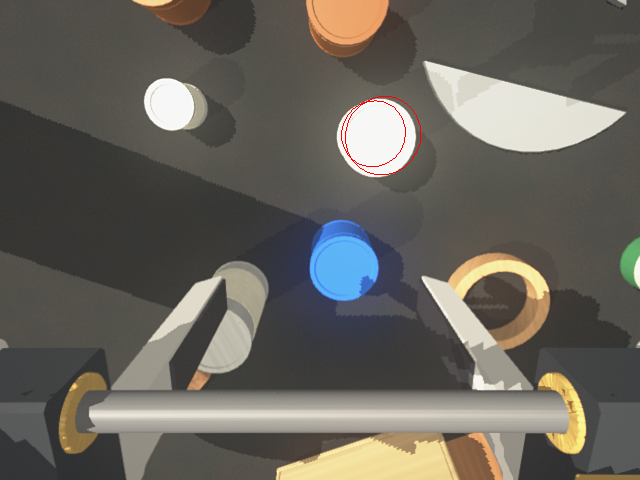

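The move was refused, probably because the rows left out fields. The wrist view shows the white tin at (376,137), about 4 px from the modelled outline, with the arm still settling. I'll resend full rows.

arm_command(
  increments=[
    {"slide":[0.066,0.0425,0],"yaw":0,"gripper":1},
    {"slide":[0.066,0.0425,-0.03],"yaw":0,"gripper":1},
    {"slide":[0.066,0.0425,-0.07],"yaw":0,"gripper":1},
    {"slide":[0.066,0.0425,-0.07],"yaw":0,"gripper":1},
    {"slide":[0.066,0.0425,-0.07],"yaw":0,"gripper":1},
  ],
  grip_force=30,
)

```text
time_s: 1.78
ee_pos: [0.6375, -0.2036, 0.1372]
eef_rot: [3.14, -0.0, 1.18]
force: [-1.3, -0.6, -0.3]
grip_width: 0.0938
```

```bash
python3 - <<'E'
from h import *
c=snap('wrist','w2.png'); o=readout.get_obs(); print(o['ee_pos'],o['eef_rot'])
a=np.linspace(0,2*np.pi,60); im=c['color'][:,:,::-1].copy()
for z in(0,.06): cv2.polylines(im,[np.int32(proj(c,np.c_[.643+.03*np.cos(a),-.197+.03*np.sin(a),0*a+z]))],True,(0,0,255),1)
cv2.imwrite('pics/w2o.png',im)
E
```

```text
[ 0.63762426 -0.20365994  0.13763761] [ 3.13889549e+00 -9.79320674e-05  1.18036579e+00]
```

View pics/w2o.png

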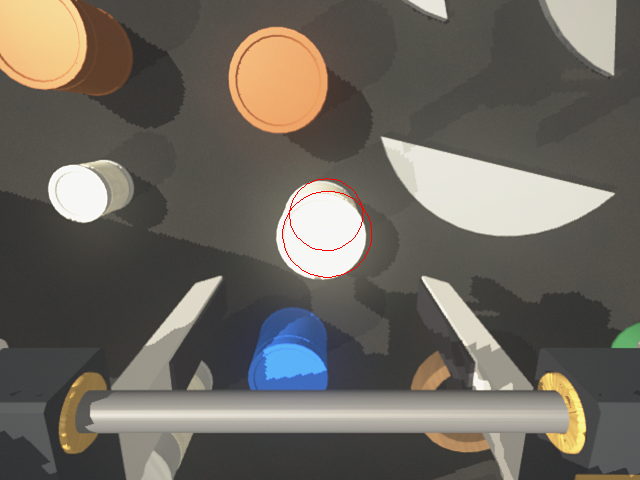

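The tin's lid is at (322,233), about 4 px (3 mm) left of the model, which puts it at (0.640, -0.197). I'll descend to TCP z 0.023 and grip.

arm_command(
  increments=[
    {"slide":[0.0025,0.0065,-0.04],"yaw":0,"gripper":1},
    {"slide":[0.0025,0.0065,-0.08],"yaw":0,"gripper":1},
    {"slide":[0.0025,0.0065,-0.1145],"yaw":0,"gripper":1},
    {"slide":[0.0025,0.0065,-0.1145],"yaw":0,"gripper":1},
    {"slide":[0.0025,0.0065,-0.1145],"yaw":0,"gripper":0.5},
    {"slide":[0.0025,0.0065,-0.1145],"yaw":0,"gripper":0.5},
    {"slide":[0.0025,0.0065,-0.1145],"yaw":0,"gripper":0.5},
    {"slide":[0.0025,0.0065,-0.1145],"yaw":0,"gripper":0.5},
  ],
  grip_force=30,
)

```text
time_s: 2.82
ee_pos: [0.6398, -0.1967, 0.0216]
eef_rot: [3.141, -0.0, 1.181]
force: [-1.3, 0.8, 3.6]
grip_width: 0.0595
```

The grip holds at 59.5 mm. Lifting.

arm_command(
  increments=[
    {"slide":[0,0,0.0],"yaw":0,"gripper":0.3},
    {"slide":[0,0,0.05],"yaw":0,"gripper":0.3},
    {"slide":[0,0,0.1],"yaw":0,"gripper":0.3},
    {"slide":[0,0,0.15],"yaw":0,"gripper":0.3},
    {"slide":[0,0,0.15],"yaw":0,"gripper":0.3},
  ],
  grip_force=30,
)

```text
time_s: 3.45
ee_pos: [0.6408, -0.197, 0.175]
eef_rot: [3.135, -0.0, 1.181]
force: [-0.5, 0.0, -4.1]
grip_width: 0.0594
```

arm_command(
  increments=[
    {"slide":[-0.01,0.03,0],"yaw":-0.13,"gripper":0.3},
    {"slide":[-0.035,0.08,0],"yaw":-0.28,"gripper":0.3},
    {"slide":[-0.06,0.13,0],"yaw":-0.43,"gripper":0.3},
    {"slide":[-0.085,0.18,0],"yaw":-0.58,"gripper":0.3},
    {"slide":[-0.11,0.23,0],"yaw":-0.73,"gripper":0.3},
    {"slide":[-0.13,0.28,0],"yaw":-0.88,"gripper":0.3},
    {"slide":[-0.15,0.325,0],"yaw":-1.03,"gripper":0.3},
    {"slide":[-0.16,0.347,0],"yaw":-1.097,"gripper":0.3},
  ],
  grip_force=30,
)

```text
time_s: 4.45
ee_pos: [0.4778, 0.1521, 0.1693]
eef_rot: [3.141, 0.003, 0.082]
force: [0.4, 0.2, -3.7]
grip_width: 0.0591
```

arm_command(
  increments=[
    {"slide":[0,0,0],"yaw":0,"gripper":0.3},
    {"slide":[0,0,-0.02],"yaw":0,"gripper":0.3},
    {"slide":[0,0,-0.04],"yaw":0,"gripper":0.3},
    {"slide":[0,0,-0.04],"yaw":0,"gripper":0.3},
  ],
  grip_force=30,
)

```text
time_s: 4.95
ee_pos: [0.4788, 0.1493, 0.129]
eef_rot: [3.141, 0.004, 0.084]
force: [-0.3, -0.3, -4.0]
grip_width: 0.0595
```

```bash
python3 - <<'E'
from h import *
o=readout.get_obs(); print(o['ee_pos'],o['eef_rot'],o['force'],o['grip_width'])
ims=[]
for n in('top','side'):
    c=snap(n,n+'3.png'); a=np.linspace(0,2*np.pi,60); im=c['color'][:,:,::-1].copy(); p=o['ee_pos']
    for z,r,q in((p[2]-.0216,.03,p),(p[2]+.0384,.03,p),(.09,.035,(.4805,.15))):
        cv2.polylines(im,[np.int32(proj(c,np.c_[q[0]+r*np.cos(a),q[1]+r*np.sin(a),0*a+z]))],True,(0,0,255),1)
    u=proj(c,[.48,.15,.1])[0].astype(int); x0=max(0,u[0]-100);y0=max(0,u[1]-110); ims.append(cv2.resize(im[y0:y0+200,x0:x0+200],(400,400),interpolation=cv2.INTER_CUBIC))
cv2.imwrite('pics/o3.png',np.hstack(ims))
E
```

```text
[0.47881918 0.14933126 0.12901034] [3.14088158 0.00399266 0.08396264] [-0.33889043 -0.25047512 -3.99831692] 0.05945731939018966
```

View pics/o3.png

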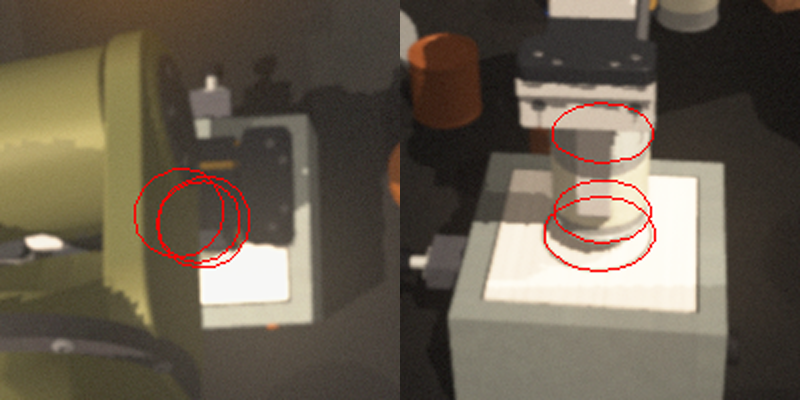

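The tin hangs upright above the ring, within 2 mm of centre. I'll correct that, set it down slowly and push to about 40 mm.

arm_command(
  increments=[
    {"slide":[0.0015,0.0005,-0.005],"yaw":0,"gripper":0.3},
    {"slide":[0.0015,0.0005,-0.012],"yaw":0,"gripper":0.3},
    {"slide":[0.0015,0.0005,-0.017],"yaw":0,"gripper":0.3},
    {"slide":[0.0015,0.0005,-0.02],"yaw":0,"gripper":0.3},
    {"slide":[0.0015,0.0005,-0.028],"yaw":0,"gripper":0.3},
    {"slide":[0.0015,0.0005,-0.036],"yaw":0,"gripper":0.3},
    {"slide":[0.0015,0.0005,-0.036],"yaw":0,"gripper":0.3},
  ],
  grip_force=30,
)

```text
time_s: 5.92
ee_pos: [0.4812, 0.1509, 0.0946]
eef_rot: [-3.142, -0.0, 0.084]
force: [0.8, 0.7, 1.9]
grip_width: 0.0599
```

arm_command(
  increments=[
    {"slide":[0,0,-0.008],"yaw":0,"gripper":0.3},
    {"slide":[0,0,-0.016],"yaw":0,"gripper":0.3},
    {"slide":[0,0,-0.022],"yaw":0,"gripper":0.3},
    {"slide":[0,0,-0.0235],"yaw":0,"gripper":0.3},
    {"slide":[0,0,-0.0235],"yaw":0,"gripper":0.3},
    {"slide":[0,0,-0.0235],"yaw":0,"gripper":0.3},
    {"slide":[0,0,-0.0235],"yaw":0,"gripper":0.3},
    {"slide":[0,0,-0.0235],"yaw":0,"gripper":0.3},
  ],
  grip_force=30,
)

```text
time_s: 6.92
ee_pos: [0.4814, 0.151, 0.0721]
eef_rot: [-3.141, -0.001, 0.084]
force: [-2.2, 0.3, 8.1]
grip_width: 0.0598
```

arm_command(
  increments=[
    {"slide":[0,0,0],"yaw":0,"gripper":0.3},
    {"slide":[0,0,0],"yaw":0,"gripper":0.3},
    {"slide":[0,0,0],"yaw":0,"gripper":0.3},
    {"slide":[0,0,0],"yaw":0,"gripper":0.3},
    {"slide":[0,0,0],"yaw":0,"gripper":0.3},
    {"slide":[0,0,0],"yaw":0,"gripper":0.3},
    {"slide":[0,0,0],"yaw":0,"gripper":0.3},
    {"slide":[0,0,0],"yaw":0,"gripper":0.3},
  ],
  grip_force=30,
)

```text
time_s: 7.92
ee_pos: [0.4815, 0.151, 0.0721]
eef_rot: [-3.141, -0.001, 0.084]
force: [-2.0, -0.3, 6.7]
grip_width: 0.0595
```

```bash
python3 - <<'E'
from h import *
c=snap('side','side4.png'); im=c['color'][:,:,::-1]
b=snap('side','side4b.png')
cv2.imwrite('pics/o4.png',cv2.resize(im[240:400,220:420],(800,640)[:2] and (750,600),interpolation=cv2.INTER_CUBIC)); print(readout.get_obs()['force'])
E
```

```text
[-1.59560699 -0.20769291  7.50181203]
```

View pics/o4.png

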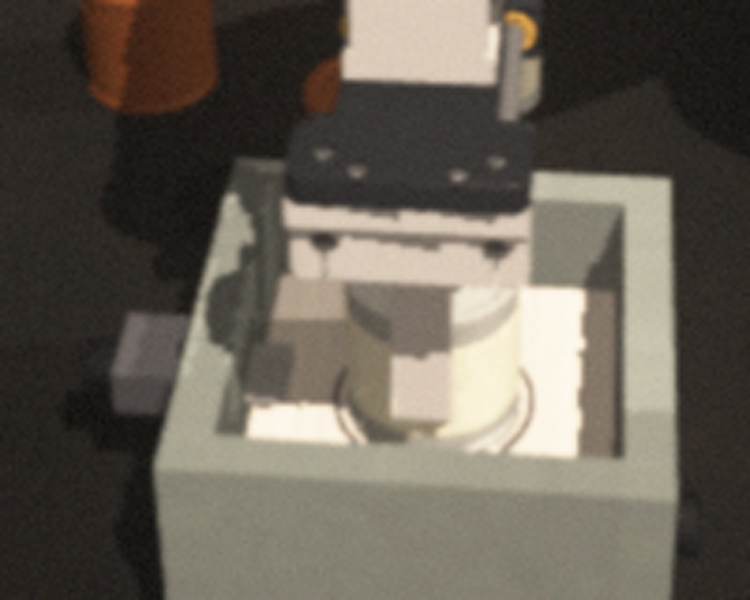

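The platform is down with the tin inside the ring. The catch block has moved up to the housing at (150,360), and its white stem is no longer visible. I'll ease up 3 mm so the catch takes the load, open slightly, and rise.

arm_command(
  increments=[
    {"slide":[0,0,0.001],"yaw":0,"gripper":0.3},
    {"slide":[0,0,0.002],"yaw":0,"gripper":0.3},
    {"slide":[0,0,0.003],"yaw":0,"gripper":0.3},
    {"slide":[0,0,0.004],"yaw":0,"gripper":0.3},
    {"slide":[0,0,0.004],"yaw":0,"gripper":0.3},
  ],
  grip_force=30,
)

```text
time_s: 8.65
ee_pos: [0.4812, 0.1509, 0.0756]
eef_rot: [-3.141, -0.001, 0.084]
force: [-1.2, 0.8, 3.4]
grip_width: 0.0598
```

arm_command(
  increments=[
    {"slide":[0,0,0],"yaw":0,"gripper":0.75},
    {"slide":[0,0,0],"yaw":0,"gripper":0.75},
    {"slide":[0,0,0],"yaw":0,"gripper":0.75},
    {"slide":[0,0,0],"yaw":0,"gripper":0.75},
  ],
  grip_force=30,
)

```text
time_s: 9.15
ee_pos: [0.481, 0.1509, 0.0754]
eef_rot: [3.142, 0.0, 0.084]
force: [-0.4, 0.3, 0.4]
grip_width: 0.0702
```

arm_command(
  increments=[
    {"slide":[0,0,0.02],"yaw":0,"gripper":0.75},
    {"slide":[0,0,0.05],"yaw":0,"gripper":0.75},
    {"slide":[0,0,0.1],"yaw":0,"gripper":0.75},
    {"slide":[0,-0.06,0.13],"yaw":0,"gripper":0.75},
    {"slide":[0,-0.12,0.15],"yaw":0,"gripper":0.75},
    {"slide":[0,-0.18,0.15],"yaw":0,"gripper":0.75},
    {"slide":[0,-0.24,0.15],"yaw":0,"gripper":0.75},
    {"slide":[0,-0.24,0.15],"yaw":0,"gripper":0.75},
  ],
  grip_force=30,
)

```text
time_s: 10.15
ee_pos: [0.4807, -0.0925, 0.2253]
eef_rot: [3.141, 0.0, 0.079]
force: [0.0, 0.7, -0.6]
grip_width: 0.0706
```

```bash
python3 - <<'E'
from h import *
ims=[]
for n in('top','side'):
    c=snap(n,n+'5.png'); a=np.linspace(0,2*np.pi,60); im=c['color'][:,:,::-1].copy()
    big=cv2.resize(im,None,fx=3,fy=3,interpolation=cv2.INTER_CUBIC)
    for z in(.054,.114): cv2.polylines(big,[np.int32(3*proj(c,np.c_[.4805+.03*np.cos(a),.15+.03*np.sin(a),0*a+z])+1)],True,(0,0,255),1)
    u=(3*proj(c,[.48,.15,.08])[0]).astype(int); x0=max(0,u[0]-200);y0=max(0,u[1]-250); ims.append(big[y0:y0+500,x0:x0+400])
cv2.imwrite('pics/o5.png',np.hstack(ims)); cv2.imwrite('pics/full5.png',cv2.imread('pics/side5.png'))
o=readout.get_obs(); print(o['ee_pos'],o['force'])
E
```

```text
[ 0.48097124 -0.08925483  0.22532643] [0.00153137 1.14453932 0.57422352]
```

View pics/o5.png

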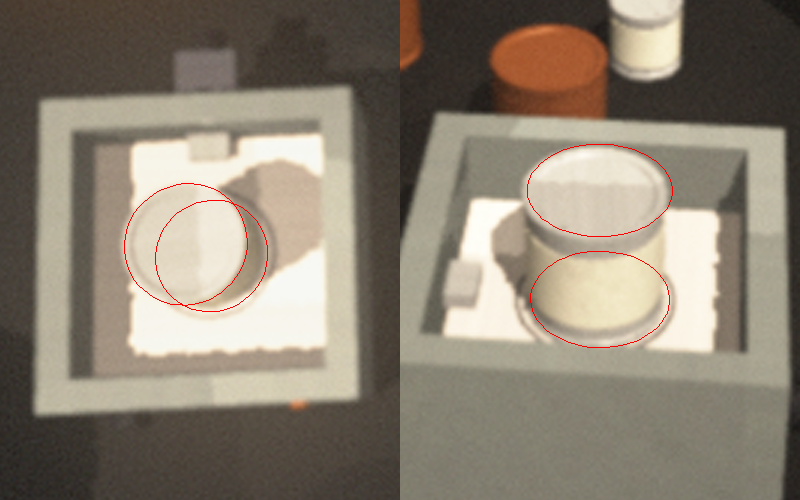

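View pics/side5.png

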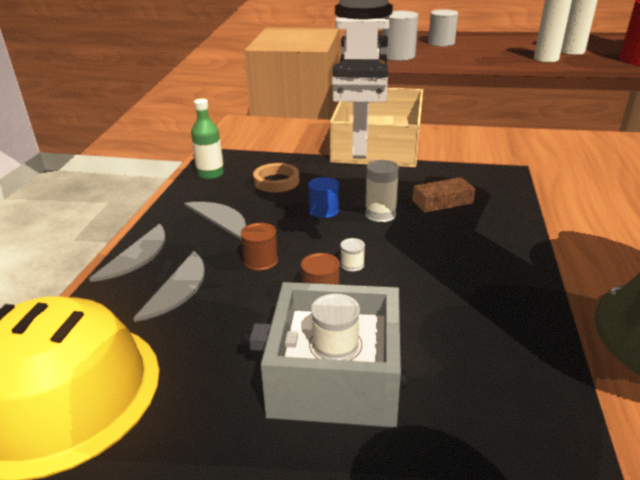

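The tin stands upright inside the ring, within about 2 mm of centre. The platform is about 36 mm down, with the catch tongue over its +x edge (top crop 208,146). The tall tin is still in place at (381,191), and the robot is clear.

```bash
python3 -c "
from station import job; print(job.hand_in())"
```

```text
the job is handed in; nothing more can be done
None
```

The low wide tin is standing upright in the warmer, held down by the catch, and the job is handed in. I gripped the tin at about (0.640, -0.197), set it in the platform's ring, and pushed it about 40 mm down with 7–8 N. I held it there for over a second, let the catch take the load, opened the fingers and moved clear.

The last pictures, taken at about 10.2 s of the 48 s allowed, showed:
- **Tin:** upright and within about 2 mm of the platform's centre.
- **Platform and catch:** the platform about 36 mm down, with the catch tongue visible over its +x edge.
- **Tall tin and robot:** the tall tin and the look-alikes where they started, and the robot touching nothing.

One move call was refused because its rows left out fields, and I resent it in full. The only disagreement was the tin's measured position: the wrist view put it about 3 mm from the top-camera estimate, and I corrected for that before gripping.

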